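# Show an archive tin to the inspection camera

### The job

On this film-archive bench the lid of the orange-lidded tin is not fully down: press it fully home while the tin stands in its tray, then lift that tin out and hold it up to the inspection camera, the right way up, its labelled end facing the lens square on (leaning back to match the camera's downward look), with the label centred in the picture and at the focus distance, that is, over the red tip of the focus bar. Finish while still holding it there in the gripper, still and touching nothing else; leave the other tins, the camera and everything else on the bench undisturbed.

Things in the scene. Friction and masses are not known exactly. Their poses are not given: they have to be found in the camera images.
- tin_center (a point): Centre of the grey tin with the ORANGE lid, 32 mm above its underside. Body 92 (x) by 46 (y) by 52 mm high, about 0.31 kg; the narrower lid lies above that: grip the body across its 46 mm, below the lid. x points to the labelled end, z up. It stands in a tray nest with walls 8 mm above its underside and 2 mm of play; two like tins stand in the other nests, in any order.
- tin_label (a point): Centre of the white paper label (38 x 34 mm, with an orange band at its top) on the tin's +x end: 46.5 mm along x from tin_center and 6 mm below it (26 mm above the underside). Same axes as the tin; x points out of the label. The lid has a white strip on top at its labelled end.
- lid_top (a point): Centre of the top of the orange lid, a flat slab 89 x 40 x 12 mm; 64 mm above the tin's underside when home, 72 mm when fully raised. Same axes as the tin.
- lid (a joint): How far the orange lid has been pushed down, m: 0 fully raised, 0.008 fully home on the body's top edge. It slides straight down against about 6 N of steady friction and stays where it is left; once home it is solid. It starts 5 to 8 mm short of home, showing a bare-metal gap under it.
- tray: Fixed wooden tray 130 x 340 mm (x, y), its floor 8 mm above the table; origin at the centre of its underside. Three nests at y = -110, 0 and 110 mm along it, fence walls reaching 16 mm above the table. The tins' axes are parallel to the tray's.
- focus (a point): Where the label's centre belongs: on the lens axis 130 mm before the lens, and 70 mm (towards the camera's own up) from the red 14 mm ball ending the steel focus bar under the lens. Camera axes: x from here to the lens, y across, z camera up. The camera looks down 0.35 rad, so x rises and z leans back that much. A tin held right has axes parallel to these. Differs per run, then stays put.
- lens (a point): Centre of the lens's front glass, inside a white ring light 64 mm across on a grey camera 56 mm square; the camera rides on a 22 mm upright column, 396 mm high, 90 mm behind the glass, standing on a fixed dark base plate 140 x 120 mm. Axes as for focus.
- blue_tin_center (a point): Half-way up the like tin with a BLUE lid (already home), 64 mm high; a bystander in another nest.
- white_tin_center (a point): Half-way up the like tin with a WHITE lid (already home), 64 mm high; a bystander in another nest.
- reel_center (a point): Centre of a flat-lying aluminium film reel, 130 mm across and 19 mm high; a bystander.
- loupe_center (a point): Half-way up a black loupe, 42 mm across and 45 mm high; a bystander.
- jar_center (a point): Half-way up a glass jar with a steel cap, 72 mm across and 100 mm high; a bystander.
- screwdriver_grip (a point): Middle of the handle of a red-handled screwdriver lying on the table; a bystander.

How it is judged:
By the outcome, as a careful person would: the job done as asked, in the order asked, and still so for the second after the job is handed in, while the arm keeps its last pose, push and grip.
It also fails if it takes over 46 s, if anything falls off the work surface, if the arm or the gripper's body presses on something with over 40 N, if the wrist force passes 120 N, or if a joint passes its speed limit or range.

### The arm

A 6-joint arm with a two-finger parallel gripper is mounted at the origin on the work surface. World frame = base frame: x ahead of the robot, y to its left, z up, the work surface at z = 0. Lengths are in m, angles in rad, forces in N, time in s.
With the tool pointing down it reaches from about 0.35 to 0.775 m from the base axis. Payload 5.5 kg.
Tool frame: the origin (TCP) lies on the centre line of the jaws, within the pads' length; the fingertips stand 11 mm ahead of it and the grasp point (between the pads) lies 8 mm behind it; z points along the fingers, y is the direction in which the jaws open and shut (so a half turn about z gives the same grasp; the last joint's range is limited). The gripper opens to 85 mm and grips with 20 to 120 N. Pads are 22 mm wide; open, the fingers measure 114 mm over their backs; the gripper's body (76 mm by 85 mm) begins 54 mm behind the grasp point. The pads swing forward as they close: fully open they stand 13 mm farther back than shut.
Start: joints at [1.093, 0.313, 0.046, 1.304, 0, 1.431], TCP at [0.191, 0.543, 0.242] pointing down, gripper open.
Joint ranges: [-2.76, 2.76], [-0.86, 1.69], [-1.03, 1.26], [-2.2, 2.34], [-1.47, 1.5], [-3.14, 3.14]. Speed limits (rad/s): [2.57, 2.57, 3.14, 3.14, 3.14, 3.14].

### API

Orientations are given as a unit quaternion [x, y, z, w].
In Python, from station import bot, optics, finish_job gives the robot as it stands. The module is installed in compiled form; this text tells all that it offers.
- The arm moves only by the shell command python3 -m handwheel 'ROWS'. ROWS is JSON, a list of rows, each an object of numbers: "wx", "wy", "wz": the turn, a rotation vector about the world's x, y, z in rad; "tx", "ty", "tz": the shift along the world's x, y, z in mm; "gripper": the opening, from 0 (shut) to 1 (fully open). In form: [{"wx": .., "wy": .., "wz": .., "tx": .., "ty": .., "tz": .., "gripper": ..}, ...]. A call has 1 to 10 rows; each row is the pose to reach, as a shift and turn from the pose measured when the call began; what a row does not reach only later rows make up. A row lasts 1/10 s, in which the tool goes at most 50 mm and 8.59 degrees, less where a joint would pass 70% of its speed; a pose out of reach is approached as far as the arm can. A call with a gripper value outside its range is refused whole. The fingers move at their own pace and stop on an object; the grip force is fixed at half the most. Time passes only in rows, so rows that repeat a pose let the fingers close. It gives the time, the measured TCP pose, the force and the opening at its end, in the units of the state.
- bot.get_state(): the state, without advancing time (a new reading comes with each control period).
- optics.read_camera(name): name is "scene" or "side" or "wrist"; returns a dict with "pixels" (420x560x3 uint8, red, green, blue), "fx", "fy", "cx", "cy" (pixels), "extrinsics" (4x4, takes a point from camera to world coordinates). Camera axes: x right, y up, looking along -z (the intrinsics and any distortion apply to the point x, -y, -z); pixel columns grow to the right and rows downward; lengths in m; the calibration is good to about 2 mm. A picture is of the moment at which its call begins. There is no depth.
- finish_job(): hands the job in, once; it reports no verdict.
The state is a dict: "time": time; "q": joint angles; "dq": joint speeds; "effort": joint torques, N m; "tcp_pos": TCP position; "ee_rot": TCP orientation; "ft_force": force on the tool from outside, world axes, zero at the start; "torque": the same for the moment, N m; "opening": finger opening in m.
Only numpy, scipy, OpenCV 4.12 (cv2) and the standard library are available. Lean on these libraries where they do the work, as an engineer would, in place of code of your own. Each camera call takes 0.05 s, during which the arm holds its last target.

## Working session

There is one attempt and no reset: what is moved stays moved. The work goes in short steps, Python scripts to look and compute and a shell command to move; the robot and the scene stay as the last step left them, time stands still between calls to the robot, and variables do not carry over. Pictures are saved under pics/ and viewed, and the job is handed in when it is done.

```bash
mkdir -p pics; ls; python3 - <<'E'
from station import bot, optics
import cv2
s=bot.get_state()
for k in s: print(k,s[k])
for n in ["scene","side","wrist"]:
    c=optics.read_camera(n)
    cv2.imwrite(f"pics/{n}0.png",c["pixels"][:,:,::-1])
    print(n,c["fx"],c["fy"],c["cx"],c["cy"],c.keys());print(c["extrinsics"])
E
```

```text
pics
time 0.0
q [ 1.09339512e+00  3.14017593e-01  4.49671585e-02  1.30359300e+00
 -5.32641404e-08  1.43122072e+00]
dq [ 0.00047105 -0.00193201 -0.00124326 -0.0004528  -0.00026355 -0.00017782]
effort [-6.10311963e-04 -4.80616379e+01  2.98539448e+01  1.92022260e-02
 -2.31421045e-04  1.30131980e-06]
tcp_pos [0.19034271 0.54205824 0.24139424]
ee_rot [ 1.68110647e-01  9.85767700e-01 -8.79965572e-04 -2.80383297e-04]
ft_force [-1.37371911  0.0987695   0.81073484]
torque [-0.02440623 -0.05059206  0.0028177 ]
opening 0.08543749528740388
scene 514.1193305761849 514.1193305761849 283.77267089062894 207.00730675592973 dict_keys(['pixels', 'fx', 'fy', 'cx', 'cy', 'extrinsics'])
[[ 0.85705657 -0.38542892  0.34190436  0.94488615]
 [ 0.51512065  0.62784001 -0.58349604 -0.6237668 ]
 [ 0.01023501  0.67621111  0.7366368   0.98356767]
 [ 0.          0.          0.          1.        ]]
side 422.23577016125273 422.23577016125273 274.74577954835826 210.1081293093164 dict_keys(['pixels', 'fx', 'fy', 'cx', 'cy', 'extrinsics'])
[[ 0.96174711  0.16757837 -0.21670251  0.3512897 ]
 [-0.27328632  0.5323663  -0.80118706 -0.79274875]
 [-0.01889651  0.82976118  0.55779863  0.7362236 ]
 [ 0.          0.          0.          1.        ]]
wrist 306.8904099338956 306.8904099338956 277.55507837237985 209.95452497852284 dict_keys(['pixels', 'fx', 'fy', 'cx', 'cy', 'extrinsics'])
[[ 0.33141507 -0.90207677 -0.27644447  0.11933496]
 [ 0.94348438  0.31651969  0.09824714  0.56780038]
 [-0.00112634 -0.29338163  0.95599474  0.37369087]
 [ 0.          0.          0.          1.        ]]
```

View pics/scene0.png

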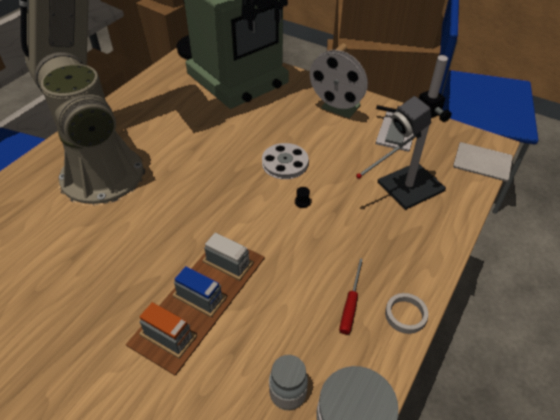

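View pics/side0.png

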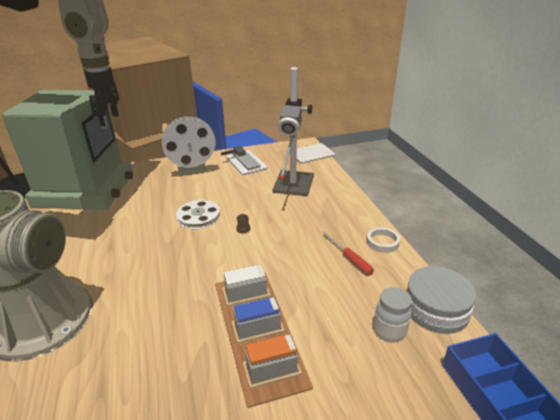

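View pics/wrist0.png

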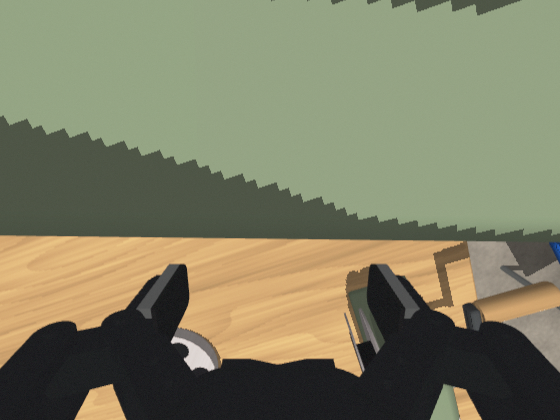

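```bash
cat > h.py <<'E'
import numpy as np, cv2
from station import optics
def cam(n):
    return optics.read_camera(n)
def ray(c,u,v):
    d=np.array([(u-c["cx"])/c["fx"],-(v-c["cy"])/c["fy"],-1.0])
    E=np.array(c["extrinsics"]); return E[:3,3],E[:3,:3]@d/np.linalg.norm(d)
def plane(c,u,v,z):
    o,d=ray(c,u,v); return o+d*(z-o[2])/d[2]
def tri(rs):
    A=np.zeros((3,3));b=np.zeros(3)
    for o,d in rs:
        P=np.eye(3)-np.outer(d,d);A+=P;b+=P@o
    p=np.linalg.solve(A,b); return p,[np.linalg.norm((np.eye(3)-np.outer(d,d))@(p-o)) for o,d in rs]
def proj(c,p):
    E=np.array(c["extrinsics"]);q=E[:3,:3].T@(np.asarray(p)-E[:3,3]);return c["cx"]-c["fx"]*q[0]/q[2],c["cy"]+c["fy"]*q[1]/q[2]
def crop(c,x0,y0,w,h,s,name):
    cv2.imwrite(name,cv2.resize(c["pixels"][y0:y0+h,x0:x0+w,::-1],None,fx=s,fy=s,interpolation=cv2.INTER_CUBIC))
E
python3 - <<'E'
from h import *
a=cam("scene");b=cam("side")
crop(a,340,90,120,120,5,"pics/a1.png");crop(a,120,230,150,150,5,"pics/a2.png")
crop(b,250,90,90,120,5,"pics/b1.png");crop(b,205,255,120,145,4,"pics/b2.png")
np.savez("c0.npz",a=a["pixels"],b=b["pixels"])
E
```

```text
(no output)
```

View pics/a1.png

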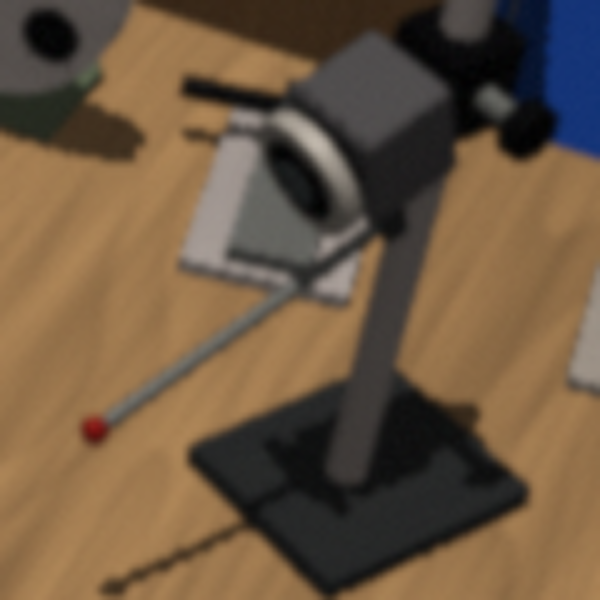

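View pics/b1.png

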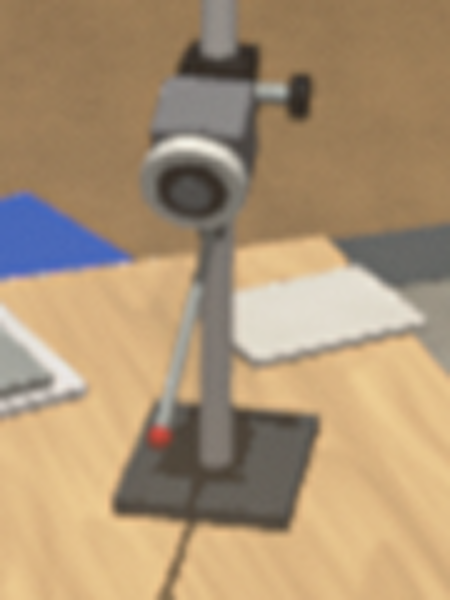

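View pics/a2.png

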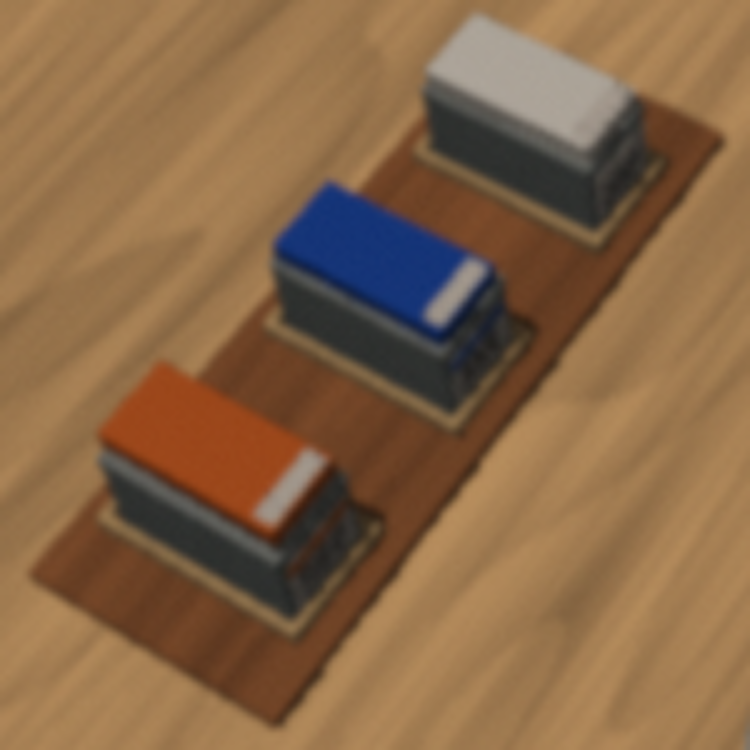

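View pics/b2.png

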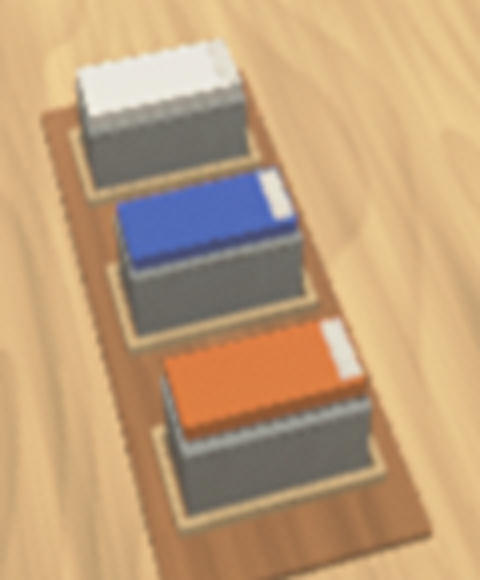

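```bash
python3 - <<'E'
from h import *
a=cam("scene");b=cam("side")
def ms(c,box,lo,hi,sp="hsv"):
    x0,y0,x1,y1=box
    im=cv2.cvtColor(c["pixels"][y0:y1,x0:x1],cv2.COLOR_RGB2HSV)
    m=cv2.inRange(im,lo,hi);return m
def cen(m,box):
    ys,xs=np.nonzero(m);return xs.mean()+box[0],ys.mean()+box[1],len(xs)
# ball
bx=(350,168,368,184);ma=ms(a,bx,(0,150,60),(7,255,255))|ms(a,bx,(172,150,60),(180,255,255));pa=cen(ma,bx)
by=(274,170,290,184);mb=ms(b,by,(0,130,60),(8,255,255))|ms(b,by,(172,130,60),(180,255,255));pb=cen(mb,by)
print(pa,pb); ball,e=tri([ray(a,*pa[:2]),ray(b,*pb[:2])]);print("ball",ball,e)
# ring: fit ellipse
bx=(390,108,416,140);by=(277,115,301,138)
for c,B,n in((a,bx,"a"),(b,by,"b")):
    x0,y0,x1,y1=B
    g=c["pixels"][y0:y1,x0:x1].astype(int)
    print(n);print(g.min(2))
# orange lid top
for c,B in((a,(135,300,195,352)),(b,(240,330,300,375))):
    m=ms(c,B,(3,150,60),(18,255,255))
    ct=max(cv2.findContours(m,cv2.RETR_EXTERNAL,cv2.CHAIN_APPROX_NONE)[0],key=cv2.contourArea)
    print(cv2.approxPolyDP(ct,2.0,True)[:,0]+np.array(B[:2]))
E
```

```text
(np.float64(358.5), np.float64(175.5), 16) (np.float64(281.5), np.float64(177.0), 12)
ball [0.65011652 0.22851106 0.13547717] [np.float64(0.0002802506458086064), np.float64(0.00028025064580866523)]
a
[[ 31  35  40  43  49  55  53  48  46  53  56  62  72  77  78  77  77  79
   78  77  77  77  78  77  78  77]
 [ 17  19  21  23  28  30  40  40  39  42  48  57  66  74  76  77  79  77
   77  77  77  78  78  78  78  78]
 [ 14  12  14  12  17  23  39  42  37  33  38  48  58  63  71  74  78  77
   78  78  77  78  77  77  78  78]
 [ 42  35  26  21  29  45  63  65  56  43  34  36  43  50  58  70  76  78
   78  78  77  78  79  77  78  78]
 [ 97  82  64  55  64  87 103 107 100  82  55  39  34  38  49  62  72  74
   76  77  78  77  78  77  78  77]
 [131 119 100  88  97 117 131 136 134 122  98  70  44  34  39  53  63  67
   70  76  77  78  77  78  78  77]
 [126 120 102  88  96 113 132 143 148 146 134 116  84  52  34  40  50  54
   61  71  76  77  78  78  77  77]
 [ 97  94  78  65  71  86 108 130 144 151 153 147 129  93  53  34  36  43
   52  65  73  77  78  78  77  77]
 [ 71  65  57  52  52  59  7
[... 4381 characters left out ...]

  107 112 107  97  92  88]
 [ 94  93  91  92  98 104 106 105  96  89  80  76  70  69  80  92 103 110
  110 109 100  93  91  89]
 [ 94  93  91  91  92  96 100 105 106 108 108 100  97  98 104 107 106 102
  104 104  96  91  91  88]
 [ 94  93  91  93  92  90  92  95 101 104 105 104 100  98 103  98  86  80
   95 100  92  91  92  91]
 [ 93  94  93  90  91  90  91  90  91  92  93  94  85  82  84  81  68  71
   95 103  95  92  91  89]
 [ 94  93  92  90  91  90  90  90  90  90  90  89  84  80  85  82  77  82
  100 104  95  90  89  91]]
[[139 316]
 [173 337]
 [188 322]
 [190 329]
 [194 331]
 [194 309]
 [179 300]
 [164 300]
 [160 305]
 [151 302]]
[[296 350]
 [288 349]
 [283 335]
 [246 345]
 [252 363]]
```

```bash
python3 - <<'E'
from h import *
a=cam("scene");b=cam("side")
ball=np.array([0.65012,0.22851,0.13548])
for pa,pb,n in(((399.5,127.),(288,126.5),"glass"),((399.0,126.5),(288,127),"glass2")):
    L,e=tri([ray(a,*pa),ray(b,*pb)]);d=L-ball;print(n,L,e,d,"yaw",np.arctan2(d[1],d[0]),np.hypot(d[0],d[1]))
# column: base
col=plane(a,340+347/5,90+478/5,0.006);colb=plane(b,250+216/5,90+462/5,0.006);print("colbase",col,colb)
for c in(col,colb):
  d=c-ball;print(np.arctan2(d[1],d[0]),np.hypot(d[0],d[1]))
# plate corners
A=[(190,455),(330,597),(527,492),(395,370)]
P=[plane(a,340+u/5,90+v/5,0.01) for u,v in A]
B=[(115,500),(290,522),(318,415),(152,402)]
Q=[plane(b,250+u/5,90+v/5,0.01) for u,v in B]
for R in(P,Q):
  print(np.round(R,4)); 
  for i in range(4):
    d=R[(i+1)%4]-R[i];print(np.linalg.norm(d),np.arctan2(d[1],d[0]))
  print("mean",np.mean(R,0))
for c,B in((a,(135,295,195,345)),(b,(240,330,300,375))):
    x0,y0,x1,y1=B
    im=cv2.cvtColor(c["pixels"][y0:y1,x0:x1],cv2.COLOR_RGB2HSV)
    m=cv2.inRange(im,(3,185,60),(14,255,255))
    ct=max(cv2.findContours(m,cv2.RETR_EXTERNAL,cv2.CHAIN_APPROX_NONE)[0],key=cv2.contourArea)
    print(cv2.approxPolyDP(ct,1.8,True)[:,0]+np.array(B[:2]))
# lid top corners by eye; crop a2 (120,230,/5), b2 (205,255,/4)
A=[(163,362),(345,468),(282,540),(100,440)]   # back-left.. clockwise: NW, NE(label end), SE,SW
Bq=[(163,362),(338,320),(368,382),(183,435)]
A2=[(163,362),(338,467),(272,535),(103,436)]
ap=[(120+u/5,230+v/5) for u,v in A2]; bp=[(205+u/4,255+v/4) for u,v in Bq]
for z in(.075,):
  PA=[plane(a,*p,z) for p in ap];PB=[plane(b,*p,z) for p in bp]
  print(np.round(PA,4));print(np.round(PB,4))
for p,q in zip(ap,bp): pass
print("centers",plane(a,*np.mean(ap,0),.077),plane(b,*np.mean(bp,0),.077))
# tray corners
t=[plane(a,120+u/5,230+v/5,.008) for u,v in((33,573),(277,722),(722,137))]
print(np.round(t,4)); d=t[2]-t[1];print(np.hypot(*d[:2]),np.arctan2(d[1],d[0]));d=t[1]-t[0];print(np.hypot(*d[:2]),np.arctan2(d[1],d[0]))
E
```

```text
glass [0.69818341 0.3132106  0.24777127] [np.float64(0.003244634964357152), np.float64(0.0032446349643573073)] [0.04806341 0.0847006  0.11229127] yaw 1.0546540575721388 0.09738728371734302
glass2 [0.69731482 0.31283483 0.24755519] [np.float64(0.0020196977321325182), np.float64(0.0020196977321327385)] [0.04719482 0.08432483 0.11207519] yaw 1.0605525165218748 0.09663347207710966
colbase [0.73922035 0.39469282 0.006     ] [0.74196022 0.40095561 0.006     ]
1.0786419968213354 0.18856193149243267
1.0814295709416013 0.19537685078834777
[[0.6609 0.3625 0.01  ]
 [0.7649 0.3045 0.01  ]
 [0.8262 0.4311 0.01  ]
 [0.7311 0.4851 0.01  ]]
0.11898739405535468 -0.5088474304682241
0.14070794096682435 1.1195234651097279
0.1093243569421817 2.625303210460424
0.14129709494230877 -2.090750657014944
mean [0.74578662 0.39579289 0.01      ]
[[0.6606 0.3672 0.01  ]
 [0.7618 0.306  0.01  ]
 [0.8288 0.4352 0.01  ]
 [0.7225 0.4896 0.01  ]]
0.11824140250626511 -0.5437886176661221
0.14557077846579133 1.0926996095924024
0.11937256723418099 2.6689693605727847
0.1371624748716989 -2.038799617214353
mean [0.74339826 0.39949348 0.01      ]
[[151 303]
 [140 317]
 [175 337]
 [169 331]
 [180 317]]Traceback (most recent call last):
  File "<stdin>", line 24, in <module>
ValueError: max() iterable argument is empty
```

```bash
python3 - <<'E'
from h import *
a=cam("scene");b=cam("side")
Bq=[(163,362),(338,320),(368,382),(183,435)]
A2=[(163,362),(338,467),(272,535),(103,436)]
ap=[(120+u/5,230+v/5) for u,v in A2]; bp=[(205+u/4,255+v/4) for u,v in Bq]
Z=.077
for nm,c,p in(("a",a,ap),("b",b,bp)):
  P=np.array([plane(c,*q,Z) for q in p]);print(nm,np.round(P,4).tolist(),P.mean(0))
  for i in range(4):
    d=P[(i+1)%4]-P[i];print(np.hypot(*d[:2]),np.arctan2(d[1],d[0]))
p,e=tri([ray(a,*np.mean(ap,0)),ray(b,*np.mean(bp,0))]);print("center",p,e)
t=[plane(a,120+u/5,230+v/5,.008) for u,v in((33,573),(277,722),(722,137))]
print(np.round(t,4)); d=t[2]-t[1];print(np.hypot(*d[:2]),np.arctan2(d[1],d[0]));d=t[1]-t[0];print(np.hypot(*d[:2]),np.arctan2(d[1],d[0]))
E
```

```text
a [[0.4322, -0.272, 0.077], [0.523, -0.273, 0.077], [0.5196, -0.3097, 0.077], [0.4344, -0.3106, 0.077]] [ 0.47729838 -0.29132575  0.077     ]
0.09081858431110239 -0.011481103548506667
0.03687876229707387 -1.6617584841367097
0.08517609917717217 -3.1307883342078027
0.03875702734093004 1.6299561913525813
b [[0.429, -0.2724, 0.077], [0.5159, -0.2727, 0.077], [0.5185, -0.3112, 0.077], [0.4289, -0.3144, 0.077]] [ 0.47305522 -0.29268363  0.077     ]
0.08694064046901781 -0.003177303391195198
0.038540570316190514 -1.5043239994109265
0.08964231581310524 -3.104917500162028
0.04201867929642625 1.5688486606390926
center [ 0.47396926 -0.28844437  0.07002093] [np.float64(0.0005592976519921231), np.float64(0.0005592976519920802)]
[[ 0.4143 -0.3504  0.008 ]
 [ 0.5409 -0.3486  0.008 ]
 [ 0.5363 -0.0135  0.008 ]]
0.3351699570458823 1.5845668806799316
0.12664971902310693 0.01440407565555233
```

```bash
python3 -m handwheel '[{"wx":0,"wy":0,"wz":0.03,"tx":15,"ty":-25,"tz":5,"gripper":0},{"wx":0,"wy":0,"wz":0.07,"tx":40,"ty":-65,"tz":15,"gripper":0},{"wx":0,"wy":0,"wz":0.12,"tx":70,"ty":-105,"tz":25,"gripper":0},{"wx":0,"wy":0,"wz":0.16,"tx":100,"ty":-145,"tz":35,"gripper":0},{"wx":0,"wy":0,"wz":0.2,"tx":130,"ty":-185,"tz":45,"gripper":0},{"wx":0,"wy":0,"wz":0.25,"tx":160,"ty":-225,"tz":55,"gripper":0},{"wx":0,"wy":0,"wz":0.29,"tx":190,"ty":-265,"tz":60,"gripper":0},{"wx":0,"wy":0,"wz":0.33,"tx":220,"ty":-305,"tz":60,"gripper":0},{"wx":0,"wy":0,"wz":0.34,"tx":245,"ty":-345,"tz":60,"gripper":0},{"wx":0,"wy":0,"wz":0.34,"tx":265,"ty":-390,"tz":60,"gripper":0}]'
```

```text
time: 1.55
tcp_pos: [0.4568, 0.1513, 0.3025]
ee_rot: [-0.001, 1.0, 0.0, 0.001]
ft_force: [1.1, -0.1, -0.2]
opening: 0.0005
```

```bash
python3 -m handwheel '[{"wx":0,"wy":0,"wz":0,"tx":2,"ty":-45,"tz":-5,"gripper":0},{"wx":0,"wy":0,"wz":0,"tx":4,"ty":-93,"tz":-15,"gripper":0},{"wx":0,"wy":0,"wz":0,"tx":6,"ty":-140,"tz":-25,"gripper":0},{"wx":0,"wy":0,"wz":0,"tx":8,"ty":-187,"tz":-35,"gripper":0},{"wx":0,"wy":0,"wz":0,"tx":10,"ty":-235,"tz":-45,"gripper":0},{"wx":0,"wy":0,"wz":0,"tx":12,"ty":-282,"tz":-55,"gripper":0},{"wx":0,"wy":0,"wz":0,"tx":14,"ty":-330,"tz":-65,"gripper":0},{"wx":0,"wy":0,"wz":0,"tx":16,"ty":-376,"tz":-75,"gripper":0},{"wx":0,"wy":0,"wz":0,"tx":17,"ty":-415,"tz":-85,"gripper":0},{"wx":0,"wy":0,"wz":0,"tx":18,"ty":-443,"tz":-95,"gripper":0}]'
python3 - <<'E'
from h import *
w=cam("wrist");cv2.imwrite("pics/w1.png",w["pixels"][:,:,::-1]);print(w["extrinsics"].tolist() if hasattr(w["extrinsics"],"tolist") else w["extrinsics"])
E
```

```text
time: 2.55
tcp_pos: [0.4745, -0.2946, 0.2071]
ee_rot: [-0.0, 1.0, -0.0, 0.001]
ft_force: [-0.1, 0.1, 0.2]
opening: -0.0003
[[-0.00038950126461664256, -0.9553705555744507, -0.2954097998207409, 0.3989395983786609], [0.9999998981660213, -0.00030478229401959374, -0.0003328298365359246, -0.293962545165988], [0.0002279401493778126, -0.29540989937562784, 0.9553705769983548, 0.33911163589297577], [0.0, 0.0, 0.0, 1.0]]
```

View pics/w1.png

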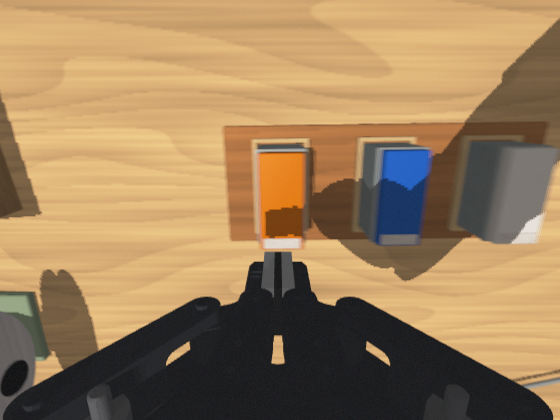

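```bash
python3 - <<'E'
from h import *
w=cam("wrist")
im=cv2.cvtColor(w["pixels"],cv2.COLOR_RGB2HSV)
m=cv2.inRange(im,(5,190,60),(15,255,255));m[:, :240]=0;m[:,325:]=0;m[:130]=0;m[260:]=0
ys,xs=np.nonzero(m);print(xs.min(),xs.max(),ys.min(),ys.max())
for r in range(145,256,8):
    x=np.nonzero(m[r])[0]; print(r,(x.min(),x.max()) if len(x) else None)
s=(w["pixels"].min(2)>150);s[:, :240]=0;s[:,325:]=0;s[:225]=0;s[:][260:]=0
ys,xs=np.nonzero(s);print("strip",xs.min(),xs.max(),ys.min(),ys.max())
for z in(.074,.077):
  print(z,[np.round(plane(w,u,v,z),4).tolist() for u,v in((258.5,150),(305.5,150),(302,238),(261,238),(282,247))])
# tray corners
print([np.round(plane(w,u,v,.008),4).tolist() for u,v in((223,127),(231,240),(546,122))])
crop=w["pixels"][120:260,215:330,::-1];cv2.imwrite("pics/w1c.png",cv2.resize(crop,None,fx=4,fy=4,interpolation=cv2.INTER_CUBIC))
E
```

```text
264 310 153 250
145 None
153 (np.int64(272), np.int64(309))
161 (np.int64(265), np.int64(310))
169 (np.int64(265), np.int64(310))
177 (np.int64(265), np.int64(310))
185 (np.int64(265), np.int64(309))
193 (np.int64(265), np.int64(309))
201 (np.int64(266), np.int64(309))
209 (np.int64(266), np.int64(309))
217 (np.int64(267), np.int64(309))
225 (np.int64(267), np.int64(309))
233 (np.int64(267), np.int64(309))
241 (np.int64(267), np.int64(308))
249 (np.int64(267), np.int64(308))
strip 264 306 225 250
0.074 [[0.4268, -0.3131, 0.074], [0.4269, -0.2733, 0.074], [0.5071, -0.2746, 0.074], [0.507, -0.3124, 0.074], [0.5161, -0.293, 0.074]]
0.077 [[0.4265, -0.3129, 0.077], [0.4265, -0.2736, 0.077], [0.5058, -0.2748, 0.077], [0.5058, -0.3122, 0.077], [0.5147, -0.293, 0.077]]
[[0.4102, -0.3535, 0.008], [0.5365, -0.3511, 0.008], [0.4058, -0.0203, 0.008]]
```

View pics/w1c.png

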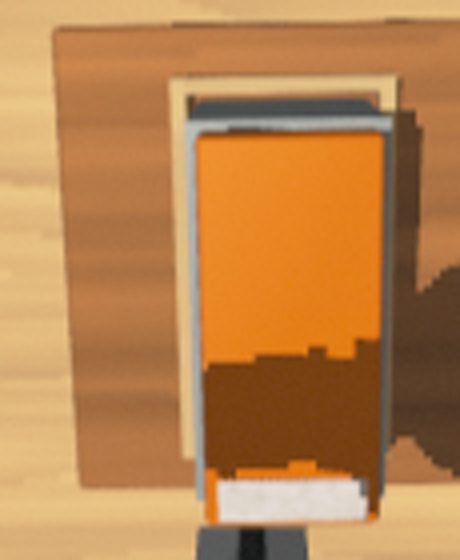

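```bash
python3 - <<'E'
from h import *
from station import bot
s=bot.get_state();print(s["time"],s["tcp_pos"],s["ee_rot"])
w=cam("wrist")
im=cv2.cvtColor(w["pixels"],cv2.COLOR_RGB2HSV)
m=cv2.inRange(im,(5,190,60),(15,255,255));m[:, :240]=0;m[:,325:]=0;m[:130]=0;m[260:]=0
m=cv2.morphologyEx(m,cv2.MORPH_CLOSE,np.ones((15,5)))
ct=max(cv2.findContours(m,cv2.RETR_EXTERNAL,cv2.CHAIN_APPROX_NONE)[0],key=cv2.contourArea)
print(cv2.approxPolyDP(ct,4,True)[:,0].tolist())
for r in(160,240):
    x=np.nonzero(m[r])[0]; print(r,x.min(),x.max(), [np.round(plane(w,u,r,.0755),4).tolist() for u in(x.min()-.5+.0,x.max()+.5)])
ys=np.nonzero(m[:,287])[0];print(ys.min(),ys.max(),[np.round(plane(w,287,v,.0755),4).tolist() for v in (ys.min()-.5,ys.max()+.5)])
print(proj(w,s["tcp_pos"]))
E
```

```text
2.65 [ 0.47411159 -0.29499403  0.20562281] [ 9.49396434e-04  9.99999473e-01  3.79759471e-04 -9.19536724e-05]
[[262, 154], [264, 250], [266, 239], [303, 238], [305, 249], [306, 154]]
160 261 306 [[0.4348, -0.3086, 0.0755], [0.4349, -0.2694, 0.0755]]
240 264 305 [[0.5083, -0.3071, 0.0755], [0.5084, -0.2684, 0.0755]]
153 238 [[0.4285, -0.286, 0.0755], [0.5068, -0.2855, 0.0755]]
(np.float64(276.0722399662424), np.float64(278.6182540959502))
```

```bash
python3 -m handwheel '[{"wx":0,"wy":0,"wz":0,"tx":0,"ty":2,"tz":-30,"gripper":0},{"wx":0,"wy":0,"wz":0,"tx":0,"ty":2,"tz":-40,"gripper":0},{"wx":0,"wy":0,"wz":0,"tx":0,"ty":2,"tz":-40,"gripper":0},{"wx":0,"wy":0,"wz":0,"tx":0,"ty":2,"tz":-40,"gripper":0}]'
cat > lid.py <<'E'
from h import *
from station import bot
for k in range(2):
    s=bot.get_state();print(s["time"],s["tcp_pos"],s["ee_rot"])
    w=cam("wrist");print(w["extrinsics"][:3,3])
    im=cv2.cvtColor(w["pixels"],cv2.COLOR_RGB2HSV)
    m=cv2.inRange(im,(5,190,60),(15,255,255));m[:, :220]=0;m[:,345:]=0;m[:80]=0
    for r in(160,180,200,220):
        x=np.nonzero(m[r])[0]; print(r,x.min(),x.max(), [np.round(plane(w,u,r,.0755),4).tolist() for u in(x.min()-.5,x.max()+.5)])
    ys=np.nonzero(m[:,280])[0];print(ys.min(),ys.max(),[np.round(plane(w,280,v,.0755),4).tolist() for v in (ys.min()-.5,ys.max()+.5)])
cv2.imwrite("pics/w2.png",w["pixels"][:,:,::-1])
E
python3 lid.py
```

```text
time: 3.1
tcp_pos: [0.4744, -0.2904, 0.1672]
ee_rot: [-0.0, 1.0, 0.001, 0.0]
ft_force: [0.0, 0.2, 0.4]
opening: -0.0
3.1 [ 0.47438301 -0.29036359  0.16724206] [-3.58524005e-04  9.99999647e-01  7.51071486e-04  1.19222085e-04]
[ 0.39898481 -0.28997133  0.29939035]
160 252 304 [[0.4299, -0.3084, 0.0755], [0.4299, -0.2699, 0.0755]]
180 252 304 [[0.4446, -0.3088, 0.0755], [0.4446, -0.2695, 0.0755]]
200 252 304 [[0.46, -0.3092, 0.0755], [0.46, -0.2691, 0.0755]]
220 253 304 [[0.476, -0.3088, 0.0755], [0.476, -0.2687, 0.0755]]
159 251 [[0.4288, -0.2877, 0.0755], [0.5025, -0.2875, 0.0755]]
3.15 [ 0.47469225 -0.29077331  0.16767069] [-2.73522343e-04  9.99999750e-01  3.63794479e-04  5.40540772e-04]
[ 0.39919535 -0.29026964  0.29976448]
160 252 305 [[0.4303, -0.3089, 0.0755], [0.4303, -0.2696, 0.0755]]
180 252 305 [[0.4451, -0.3093, 0.0755], [0.4451, -0.2692, 0.0755]]
200 253 305 [[0.4605, -0.3089, 0.0755], [0.4605, -0.2688, 0.0755]]
220 254 304 [[0.4765, -0.3085, 0.0755], [0.4765, -0.2691, 0.0755]]
158 251 [[0.4285, -0.2882, 0.0755], [0.5031, -0.288, 0.0755]]
```

View pics/w2.png

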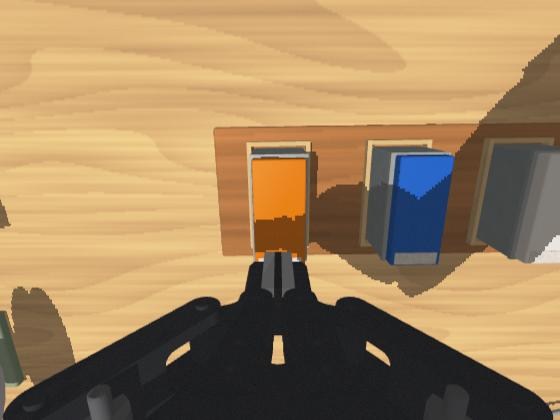

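```bash
python3 -m handwheel '[{"wx":0,"wy":0,"wz":0,"tx":-1,"ty":1.5,"tz":-30,"gripper":0},{"wx":0,"wy":0,"wz":0,"tx":-1,"ty":1.5,"tz":-55,"gripper":0},{"wx":0,"wy":0,"wz":0,"tx":-1,"ty":1.5,"tz":-68,"gripper":0},{"wx":0,"wy":0,"wz":0,"tx":-1,"ty":1.5,"tz":-72,"gripper":0},{"wx":0,"wy":0,"wz":0,"tx":-1,"ty":1.5,"tz":-73,"gripper":0}]'
python3 -m handwheel '[{"wx":0,"wy":0,"wz":0,"tx":0,"ty":0,"tz":-2,"gripper":0},{"wx":0,"wy":0,"wz":0,"tx":0,"ty":0,"tz":-4,"gripper":0},{"wx":0,"wy":0,"wz":0,"tx":0,"ty":0,"tz":-6,"gripper":0},{"wx":0,"wy":0,"wz":0,"tx":0,"ty":0,"tz":-7,"gripper":0}]'
```

```text
time: 3.7
tcp_pos: [0.4741, -0.2897, 0.0952]
ee_rot: [-0.0, 1.0, 0.0, 0.001]
ft_force: [-0.3, 0.9, 0.6]
opening: -0.0002
time: 4.1
tcp_pos: [0.4744, -0.2899, 0.0886]
ee_rot: [-0.0, 1.0, -0.0, 0.001]
ft_force: [-1.4, 1.0, 5.3]
opening: -0.0
```

```bash
python3 -m handwheel '[{"wx":0,"wy":0,"wz":0,"tx":-1,"ty":0.5,"tz":-1,"gripper":0},{"wx":0,"wy":0,"wz":0,"tx":-1,"ty":0.5,"tz":-2,"gripper":0},{"wx":0,"wy":0,"wz":0,"tx":-1,"ty":0.5,"tz":-3,"gripper":0},{"wx":0,"wy":0,"wz":0,"tx":-1,"ty":0.5,"tz":-4,"gripper":0},{"wx":0,"wy":0,"wz":0,"tx":-1,"ty":0.5,"tz":-5,"gripper":0}]'
python3 -m handwheel '[{"wx":0,"wy":0,"wz":0,"tx":0,"ty":0,"tz":-1,"gripper":0},{"wx":0,"wy":0,"wz":0,"tx":0,"ty":0,"tz":-2,"gripper":0}]'
```

```text
time: 4.6
tcp_pos: [0.4743, -0.2899, 0.0849]
ee_rot: [-0.0, 1.0, -0.001, 0.002]
ft_force: [0.7, 0.7, 5.9]
opening: -0.0001
time: 4.8
tcp_pos: [0.4743, -0.2899, 0.0837]
ee_rot: [-0.0, 1.0, -0.001, 0.003]
ft_force: [-2.1, 0.8, 6.5]
opening: 0.0002
```

```bash
python3 -m handwheel '[{"wx":0,"wy":0,"wz":0,"tx":0,"ty":0,"tz":-1,"gripper":0},{"wx":0,"wy":0,"wz":0,"tx":0,"ty":0,"tz":-2,"gripper":0},{"wx":0,"wy":0,"wz":0,"tx":0,"ty":0,"tz":-3,"gripper":0}]'
python3 -m handwheel '[{"wx":0,"wy":0,"wz":0,"tx":0,"ty":0,"tz":-2,"gripper":0},{"wx":0,"wy":0,"wz":0,"tx":0,"ty":0,"tz":-3,"gripper":0}]'
```

```text
time: 5.1
tcp_pos: [0.4744, -0.29, 0.0829]
ee_rot: [-0.0, 1.0, -0.002, 0.003]
ft_force: [-5.6, 5.2, 22.4]
opening: 0.0001
time: 5.3
tcp_pos: [0.4744, -0.29, 0.0828]
ee_rot: [-0.0, 1.0, -0.002, 0.004]
ft_force: [-6.6, 5.7, 27.9]
opening: 0.0002
```

```bash
python3 -m handwheel '[{"wx":0,"wy":0,"wz":0,"tx":-1,"ty":1,"tz":10,"gripper":0},{"wx":0,"wy":0,"wz":0,"tx":-1,"ty":1,"tz":30,"gripper":0},{"wx":0,"wy":0,"wz":0,"tx":-1,"ty":1,"tz":55,"gripper":0.5},{"wx":0,"wy":0,"wz":0,"tx":-1,"ty":1,"tz":65,"gripper":1},{"wx":0,"wy":0,"wz":0,"tx":-1,"ty":1,"tz":65,"gripper":1},{"wx":0,"wy":0,"wz":0,"tx":-1,"ty":1,"tz":65,"gripper":1},{"wx":0,"wy":0,"wz":0,"tx":-1,"ty":1,"tz":65,"gripper":1}]'
sed -i 's/(160,180,200,220)/(190,210,230,245)/' lid.py; sed -i 's/\.0755/.072/g' lid.py
python3 lid.py; python3 - <<'E'
from h import *
a=cam("side");crop(a,205,300,130,110,5,"pics/b3.png")
E
```

```text
time: 6.0
tcp_pos: [0.4727, -0.2885, 0.1465]
ee_rot: [-0.0, 1.0, -0.001, 0.003]
ft_force: [-0.7, 0.3, 0.4]
opening: 0.0722
6.0 [ 0.47270333 -0.28845554  0.1464575 ] [-4.14208839e-04  9.99995153e-01 -1.45887956e-03  2.71930720e-03]
[ 0.39663665 -0.28748115  0.27822426]
190 248 304 [[0.4469, -0.3087, 0.072], [0.4468, -0.2693, 0.072]]
210 249 304 [[0.4613, -0.3084, 0.072], [0.4613, -0.269, 0.072]]
230 250 303 [[0.4764, -0.3081, 0.072], [0.4763, -0.2693, 0.072]]
245 250 303 [[0.4881, -0.3084, 0.072], [0.488, -0.269, 0.072]]
164 267 [[0.4285, -0.2863, 0.072], [0.5064, -0.2861, 0.072]]
6.05 [ 0.47272305 -0.28843167  0.14644489] [-4.41527472e-04  9.99995295e-01 -1.43685156e-03  2.67398022e-03]
[ 0.39664288 -0.28748559  0.27821883]
190 248 304 [[0.4468, -0.3087, 0.072], [0.4468, -0.2693, 0.072]]
210 249 304 [[0.4613, -0.3084, 0.072], [0.4612, -0.2689, 0.072]]
230 250 303 [[0.4764, -0.3081, 0.072], [0.4763, -0.2693, 0.072]]
245 250 303 [[0.4881, -0.3084, 0.072], [0.488, -0.2689, 0.072]]
164 267 [[0.4285, -0.2863, 0.072], [0.5063, -0.286, 0.072]]
```

View pics/w2.png

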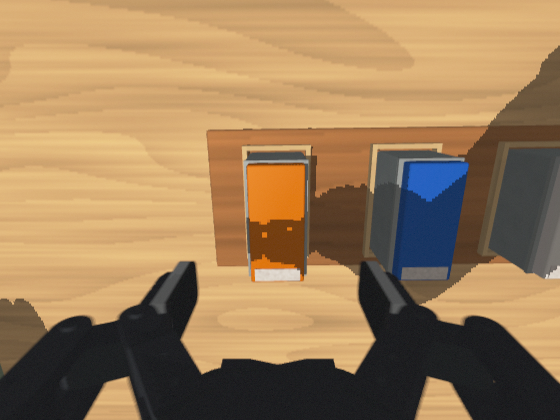

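View pics/b3.png

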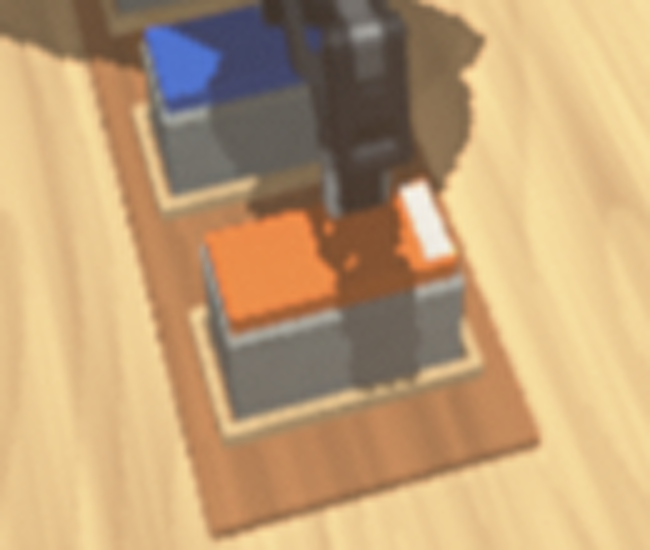

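```bash
python3 -m handwheel '[{"wx":0.003,"wy":0.005,"wz":0,"tx":0,"ty":0,"tz":-30,"gripper":1},{"wx":0.003,"wy":0.005,"wz":0,"tx":0,"ty":0,"tz":-65,"gripper":1},{"wx":0.003,"wy":0.005,"wz":0,"tx":0,"ty":0,"tz":-95,"gripper":1},{"wx":0.003,"wy":0.005,"wz":0,"tx":0,"ty":0,"tz":-109,"gripper":1},{"wx":0.003,"wy":0.005,"wz":0,"tx":0,"ty":0,"tz":-112,"gripper":1},{"wx":0.003,"wy":0.005,"wz":0,"tx":0,"ty":0,"tz":-112,"gripper":1}]'
python3 -m handwheel '[{"wx":0,"wy":0,"wz":0,"tx":0.3,"ty":0,"tz":0,"gripper":0.6},{"wx":0,"wy":0,"wz":0,"tx":0.3,"ty":0,"tz":0,"gripper":0.5},{"wx":0,"wy":0,"wz":0,"tx":0.3,"ty":0,"tz":0,"gripper":0},{"wx":0,"wy":0,"wz":0,"tx":0.3,"ty":0,"tz":0,"gripper":0},{"wx":0,"wy":0,"wz":0,"tx":0.3,"ty":0,"tz":0,"gripper":0},{"wx":0,"wy":0,"wz":0,"tx":0.3,"ty":0,"tz":0,"gripper":0},{"wx":0,"wy":0,"wz":0,"tx":0.3,"ty":0,"tz":0,"gripper":0},{"wx":0,"wy":0,"wz":0,"tx":0.3,"ty":0,"tz":0,"gripper":0}]'
```

```text
time: 6.75
tcp_pos: [0.4726, -0.2883, 0.0342]
ee_rot: [-0.0, 1.0, 0.0, -0.0]
ft_force: [0.1, -0.3, 0.4]
opening: 0.0857
time: 7.55
tcp_pos: [0.4737, -0.2891, 0.0355]
ee_rot: [-0.0, 1.0, -0.0, 0.001]
ft_force: [-0.8, -0.2, 6.6]
opening: 0.0455
```

```bash
python3 -m handwheel '[{"wx":0,"wy":0,"wz":0,"tx":0,"ty":0,"tz":4,"gripper":0},{"wx":0,"wy":0,"wz":0,"tx":0,"ty":0,"tz":12,"gripper":0},{"wx":0,"wy":0,"wz":0,"tx":0,"ty":0,"tz":25,"gripper":0},{"wx":0,"wy":0,"wz":0,"tx":0,"ty":0,"tz":45,"gripper":0},{"wx":0,"wy":0,"wz":0,"tx":0,"ty":0,"tz":70,"gripper":0},{"wx":0,"wy":0,"wz":0,"tx":0,"ty":0,"tz":100,"gripper":0},{"wx":0,"wy":0,"wz":0,"tx":0,"ty":0,"tz":130,"gripper":0},{"wx":0,"wy":0,"wz":0,"tx":0,"ty":0,"tz":160,"gripper":0},{"wx":0,"wy":0,"wz":0,"tx":0,"ty":0,"tz":180,"gripper":0},{"wx":0,"wy":0,"wz":0,"tx":0,"ty":0,"tz":190,"gripper":0}]'
python3 - <<'E'
from h import *
w=cam("wrist");cv2.imwrite("pics/w4.png",w["pixels"][:,:,::-1])
b=cam("side");crop(b,205,190,140,210,3,"pics/b4.png")
E
```

```text
time: 8.55
tcp_pos: [0.4743, -0.2895, 0.2286]
ee_rot: [-0.0, 1.0, -0.002, 0.002]
ft_force: [0.0, -0.3, -4.5]
opening: 0.0454
```

View pics/b4.png

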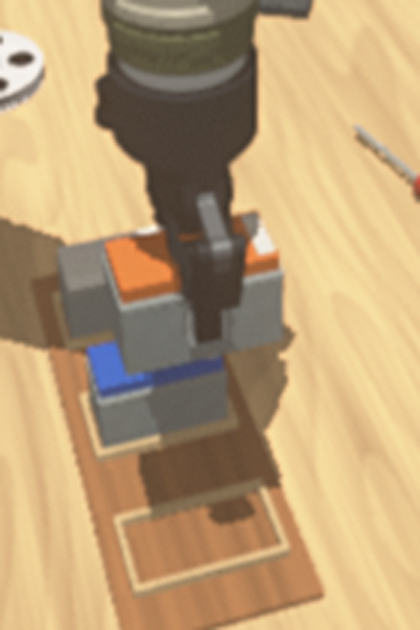

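View pics/w4.png

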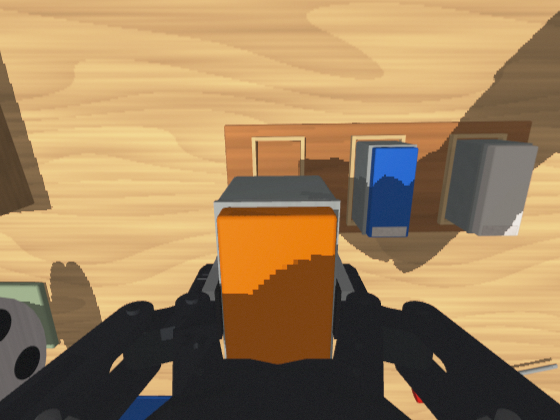

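```bash
cat > tgt.py <<'E'
import numpy as np
from scipy.spatial.transform import Rotation as R
def Rc(psi): return R.from_euler("ZY",[psi,-0.35])
def tcp_goal(ball,psi,back=0,off=(0.0458,0,-0.0015)):
    r=Rc(psi); F=np.array(ball)+r.apply([0,0,.07])
    return r,F,F-r.apply([back,0,0])-r.apply(off)
E
python3 - <<'E'
from tgt import *
from station import bot
s=bot.get_state()
for back in(.09,0):
    r,F,p=tcp_goal([.6501,.2285,.1355],1.075,back)
    R0=R.from_quat(s["ee_rot"]);Rt=r*R.from_quat([0,1,0,0])
    print(F,p,(p-s["tcp_pos"])*1e3,(Rt*R0.inv()).as_rotvec())
E
```

```text
[0.63868107 0.20738733 0.20125609] [0.57774873 0.0947284  0.15609963] [103.49399177 384.23913161 -71.19950309] [ 0.18870982 -0.31035041  1.06340634]
[0.63868107 0.20738733 0.20125609] [0.61796882 0.16909207 0.18696043] [143.71408168 458.60280034 -40.33870042] [ 0.18870982 -0.31035041  1.06340634]
```

```bash
python3 -m handwheel '[{"wx":0.01,"wy":-0.015,"wz":0.05,"tx":5,"ty":18,"tz":2,"gripper":0},{"wx":0.03,"wy":-0.045,"wz":0.16,"tx":16,"ty":58,"tz":5,"gripper":0},{"wx":0.05,"wy":-0.08,"wz":0.27,"tx":27,"ty":100,"tz":5,"gripper":0},{"wx":0.07,"wy":-0.115,"wz":0.39,"tx":38,"ty":142,"tz":5,"gripper":0},{"wx":0.09,"wy":-0.15,"wz":0.51,"tx":50,"ty":185,"tz":5,"gripper":0},{"wx":0.11,"wy":-0.185,"wz":0.63,"tx":61,"ty":228,"tz":3,"gripper":0},{"wx":0.133,"wy":-0.22,"wz":0.75,"tx":73,"ty":271,"tz":0,"gripper":0},{"wx":0.155,"wy":-0.254,"wz":0.87,"tx":84,"ty":313,"tz":-4,"gripper":0},{"wx":0.175,"wy":-0.29,"wz":0.99,"tx":96,"ty":356,"tz":-8,"gripper":0},{"wx":0.189,"wy":-0.31,"wz":1.063,"tx":103,"ty":384,"tz":-10,"gripper":0}]'
python3 -m handwheel '[{"wx":0,"wy":0,"wz":0,"tx":0,"ty":0,"tz":0,"gripper":0},{"wx":0,"wy":0,"wz":0,"tx":0,"ty":0,"tz":0,"gripper":0}]'
python3 - <<'E'
from h import *
w=cam("wrist");cv2.imwrite("pics/w5.png",w["pixels"][:,:,::-1])
a=cam("scene");crop(a,300,90,150,150,4,"pics/a5.png")
b=cam("side");crop(b,200,80,150,150,4,"pics/b5.png")
E
```

```text
time: 9.65
tcp_pos: [0.5755, 0.098, 0.2153]
ee_rot: [-0.507, 0.844, 0.091, 0.149]
ft_force: [-0.8, 0.0, -2.7]
opening: 0.0453
time: 9.85
tcp_pos: [0.5736, 0.0992, 0.2133]
ee_rot: [-0.508, 0.844, 0.092, 0.147]
ft_force: [-0.6, 0.1, -3.0]
opening: 0.0454
```

View pics/w5.png

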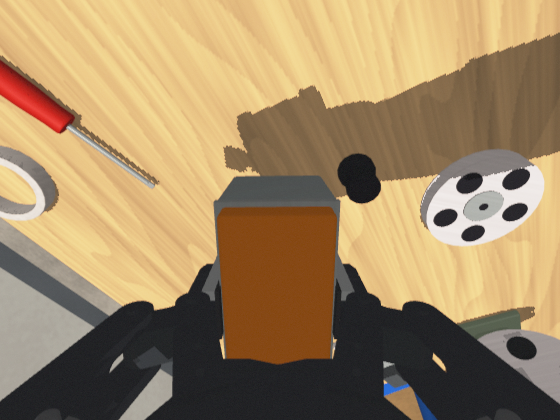

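View pics/a5.png

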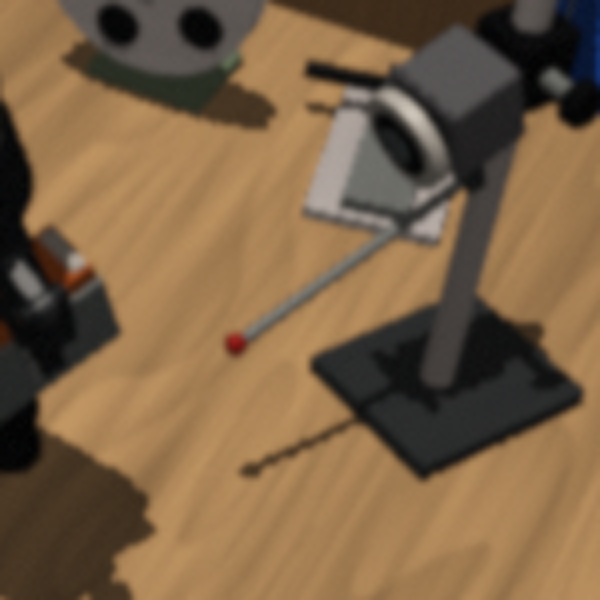

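View pics/b5.png

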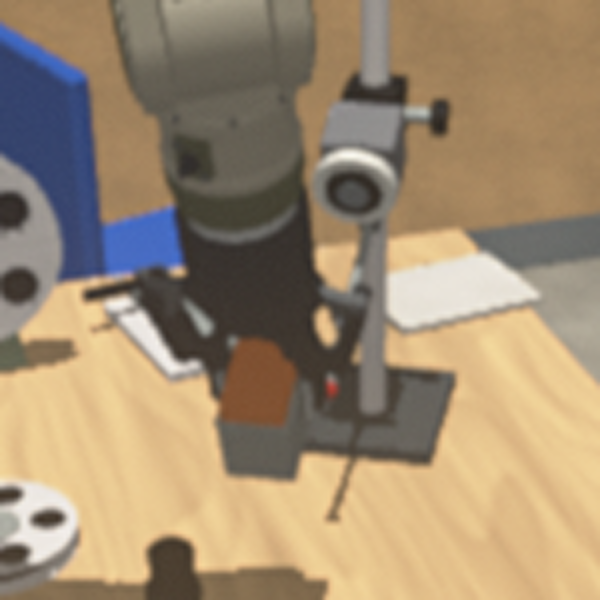

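```bash
python3 - <<'E'
from tgt import *
from station import bot
s=bot.get_state()
R0=R.from_quat(s["ee_rot"]);Rt=R.from_euler("z",-0.5)*R.from_quat([0,1,0,0])
print((Rt*R0.inv()).as_rotvec(),(np.array([.627,.104,.36])-s["tcp_pos"])*1e3,s["q"])
E
```

```text
[-0.11558942  0.37103618 -1.56281256] [ 51.93104627   6.62308547 145.17242189] [-0.13388535  0.21195613 -0.20280803  1.03339788  0.32837656 -1.19396005]
```

```bash
python3 -m handwheel '[{"wx":-0.006,"wy":0.02,"wz":-0.08,"tx":2,"ty":0,"tz":20,"gripper":0},{"wx":-0.016,"wy":0.05,"wz":-0.21,"tx":6,"ty":1,"tz":45,"gripper":0},{"wx":-0.026,"wy":0.083,"wz":-0.35,"tx":11,"ty":1,"tz":70,"gripper":0},{"wx":-0.036,"wy":0.116,"wz":-0.49,"tx":16,"ty":2,"tz":95,"gripper":0},{"wx":-0.046,"wy":0.15,"wz":-0.63,"tx":21,"ty":3,"tz":115,"gripper":0},{"wx":-0.057,"wy":0.183,"wz":-0.77,"tx":26,"ty":3,"tz":130,"gripper":0},{"wx":-0.067,"wy":0.216,"wz":-0.91,"tx":32,"ty":4,"tz":140,"gripper":0},{"wx":-0.077,"wy":0.25,"wz":-1.05,"tx":38,"ty":5,"tz":145,"gripper":0},{"wx":-0.088,"wy":0.283,"wz":-1.19,"tx":44,"ty":6,"tz":145,"gripper":0},{"wx":-0.098,"wy":0.316,"wz":-1.33,"tx":50,"ty":6,"tz":145,"gripper":0}]'
python3 -m handwheel '[{"wx":-0.009,"wy":0.027,"wz":-0.117,"tx":1,"ty":0,"tz":0,"gripper":0},{"wx":-0.017,"wy":0.055,"wz":-0.233,"tx":2,"ty":0,"tz":0,"gripper":0},{"wx":-0.017,"wy":0.055,"wz":-0.233,"tx":2,"ty":0,"tz":0,"gripper":0},{"wx":-0.017,"wy":0.055,"wz":-0.233,"tx":2,"ty":0,"tz":0,"gripper":0},{"wx":-0.017,"wy":0.055,"wz":-0.233,"tx":2,"ty":0,"tz":0,"gripper":0}]'
python3 - <<'E'
from h import *
from station import bot
print(bot.get_state()["tcp_pos"],bot.get_state()["dq"])
w=cam("wrist");cv2.imwrite("pics/w6.png",w["pixels"][:,:,::-1])
np.savez("w6.npz",**w);print(bot.get_state()["tcp_pos"])
E
```

```text
time: 11.0
tcp_pos: [0.6254, 0.1024, 0.3606]
ee_rot: [0.137, 0.99, 0.015, 0.025]
ft_force: [-0.5, 0.5, -3.5]
opening: 0.0455
time: 11.5
tcp_pos: [0.6273, 0.1019, 0.3608]
ee_rot: [0.251, 0.968, 0.0, 0.001]
ft_force: [-0.5, -0.1, -3.5]
opening: 0.0452
[0.62730659 0.10190973 0.36082361] [ 0.00488241 -0.00569957 -0.00073886  0.00355109 -0.00058826  0.00852982]
[0.62717575 0.10204247 0.36097029]
```

View pics/w6.png

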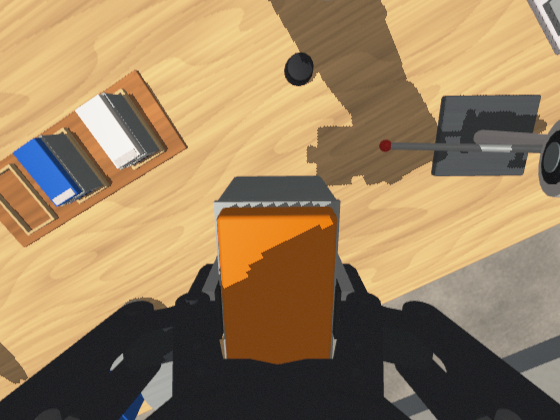

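```bash
python3 - <<'E'
from h import *
w=dict(np.load("w6.npz"))
crop(w,370,80,190,120,4,"pics/w6c.png")
im=cv2.cvtColor(w["pixels"],cv2.COLOR_RGB2HSV)
m=cv2.inRange(im,(0,150,60),(8,255,255))|cv2.inRange(im,(172,150,60),(180,255,255))
m[:, :370]=0;m[:,400:]=0;m[:130]=0;m[160:]=0
ys,xs=np.nonzero(m);u,v=xs.mean(),ys.mean();print(u,v,len(xs),xs.min(),xs.max(),ys.min(),ys.max())
a=cam("scene");b=cam("side")
R=[ray(w,u,v),ray(a,358.5,175.5),ray(b,281.5,177)]
print(tri(R),tri(R[:2]),tri([R[0],R[2]]))
for z in (.133,.1355,.138):print(plane(w,u,v,z))
E
```

```text
384.9099099099099 145.2882882882883 111 379 390 140 151
(array([0.65008888, 0.2306711 , 0.13409563]), [np.float64(0.0005887535219393392), np.float64(0.000906703318378294), np.float64(0.0006260599556691069)]) (array([0.64982487, 0.23115399, 0.13303185]), [np.float64(0.0005836530327000983), np.float64(0.0005836530326999151)]) (array([0.65038389, 0.23122166, 0.13413713]), [np.float64(0.00034894880895891843), np.float64(0.00034894880895907846)])
[0.65031138 0.23155507 0.133     ]
[0.64969228 0.23091155 0.1355    ]
[0.64907317 0.23026803 0.138     ]
```

View pics/w6c.png

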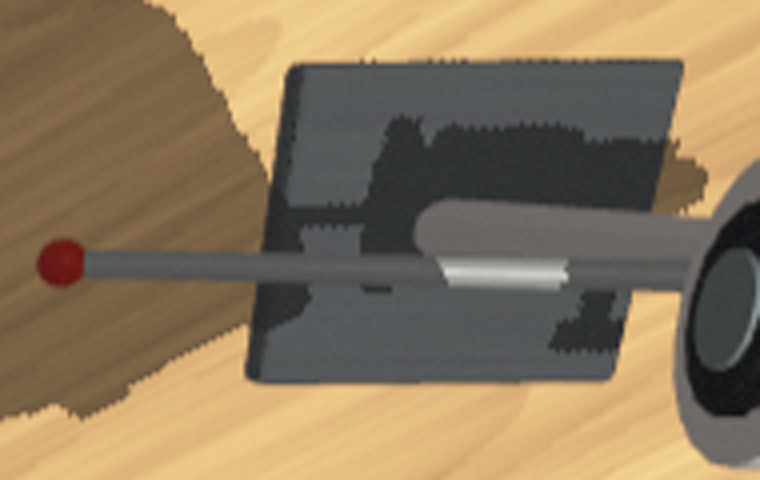

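```bash
python3 - <<'E'
from h import *
w=dict(np.load("w6.npz"))
g=lambda u,v:(370+u/4-.4,80+v/4-.4)
ball=np.array([.6501,.2308,.1342])
L=plane(w,*g(728,308),ball[2]+.1104);d=L-ball;print("lens",L,np.arctan2(d[1],d[0]),np.hypot(*d[:2]))
for z in(.010,.014):
  P=[plane(w,*g(*q),z) for q in((302,66),(683,61),(612,381),(261,381))]
  for i in range(4):
    e=P[(i+1)%4]-P[i];print(round(np.hypot(*e[:2]),4),round(np.arctan2(e[1],e[0])%(np.pi/2),4),end=" | ")
  m=np.mean(P,0);d=m-ball;print(m,np.arctan2(d[1],d[0]))
# bar: 3D plane of bar centre line & camera centre; bar lies in vertical plane through ball w/ yaw psi? horizontal direction given elevation unknown; column base
C=plane(w,*g(440,228),.012);d=C-ball;print("colbase",C,np.arctan2(d[1],d[0]),np.hypot(*d[:2]))
# better fit of plate edges from dark mask
# bar end: use bar elevation e: direction in ray plane
n=np.cross(ray(w,*g(62,263))[1],ray(w,*g(640,273))[1])
for el in(.2,.35,.5,.6,.7,.8):
  for psi in np.linspace(.9,1.25,3501):
    dd=np.array([np.cos(psi)*np.cos(el),np.sin(psi)*np.cos(el),np.sin(el)])
    if abs(n@dd)<2e-5: print("bar",el,psi);break
E
```

```text
lens [0.69608098 0.31660293 0.2446    ] 1.078850178298868 0.09734676822297327
0.1406 1.0764 | 0.1195 1.0797 | 0.1398 1.0638 | 0.1177 1.0862 | [0.74367254 0.40338318 0.01      ] 1.0739705335727292
0.1394 1.0764 | 0.1185 1.0797 | 0.1387 1.0638 | 0.1168 1.0862 | [0.74216096 0.40119254 0.014     ] 1.0754404916836515
colbase [0.73851409 0.39446298 0.012     ] 1.0754923984365652 0.18601780002332427
bar 0.2 1.0643
bar 0.35 1.0783
bar 0.5 1.0937999999999999
bar 0.6 1.1057000000000001
bar 0.7 1.1193
bar 0.8 1.1354
```

```bash
cat > rem.py <<'E'
from tgt import *
from station import bot
s=bot.get_state()
R0=R.from_quat(s["ee_rot"])
for back in(.09,.03,0):
    r,F,p=tcp_goal([.6501,.2308,.1342],1.076,back); Rt=r*R.from_quat([0,1,0,0])
    print(back,np.round((p-s["tcp_pos"])*1e3,1),np.round((Rt*R0.inv()).as_rotvec(),4))
print(s["time"],F,np.round(s["dq"],3),s["opening"])
E
python3 rem.py
```

```text
0.09 [ -49.2   -5.3 -206.3] [ 0.108  -0.3724  1.5655]
0.03 [ -22.5   44.3 -185.7] [ 0.108  -0.3724  1.5655]
0 [  -9.1   69.1 -175.4] [ 0.108  -0.3724  1.5655]
11.65 [0.63870219 0.20967592 0.19995609] [ 0.003  0.002  0.001  0.004 -0.001  0.004] 0.04560013158520626
```

```bash
python3 -m handwheel '[{"wx":0.005,"wy":-0.02,"wz":0.08,"tx":-5,"ty":0,"tz":-5,"gripper":0},{"wx":0.015,"wy":-0.05,"wz":0.21,"tx":-12,"ty":-1,"tz":-15,"gripper":0},{"wx":0.024,"wy":-0.083,"wz":0.35,"tx":-20,"ty":-1,"tz":-30,"gripper":0},{"wx":0.034,"wy":-0.117,"wz":0.49,"tx":-27,"ty":-2,"tz":-50,"gripper":0},{"wx":0.043,"wy":-0.15,"wz":0.63,"tx":-34,"ty":-3,"tz":-70,"gripper":0},{"wx":0.053,"wy":-0.183,"wz":0.77,"tx":-40,"ty":-4,"tz":-90,"gripper":0},{"wx":0.063,"wy":-0.216,"wz":0.91,"tx":-45,"ty":-5,"tz":-115,"gripper":0},{"wx":0.072,"wy":-0.25,"wz":1.05,"tx":-49,"ty":-5,"tz":-140,"gripper":0},{"wx":0.082,"wy":-0.283,"wz":1.19,"tx":-49,"ty":-5,"tz":-165,"gripper":0},{"wx":0.092,"wy":-0.316,"wz":1.33,"tx":-49,"ty":-5,"tz":-185,"gripper":0}]'
python3 rem.py
```

```text
time: 12.65
tcp_pos: [0.5768, 0.0973, 0.1751]
ee_rot: [-0.403, 0.902, 0.078, 0.131]
ft_force: [0.8, -0.7, -3.1]
opening: 0.045
0.09 [  1.1  -0.3 -20.3] [ 0.0165 -0.055   0.2291]
0.03 [27.9 49.3  0.2] [ 0.0165 -0.055   0.2291]
0 [41.3 74.1 10.5] [ 0.0165 -0.055   0.2291]
12.65 [0.63870219 0.20967592 0.19995609] [-0.188  0.164 -0.344 -0.441  0.376 -1.581] 0.04497517632642115
```

```bash
python3 -m handwheel '[{"wx":0.008,"wy":-0.028,"wz":0.12,"tx":1,"ty":0,"tz":-12,"gripper":0},{"wx":0.0165,"wy":-0.055,"wz":0.229,"tx":1,"ty":0,"tz":-20,"gripper":0},{"wx":0.0165,"wy":-0.055,"wz":0.229,"tx":8,"ty":13,"tz":-14,"gripper":0},{"wx":0.0165,"wy":-0.055,"wz":0.229,"tx":18,"ty":31,"tz":-7,"gripper":0},{"wx":0.0165,"wy":-0.055,"wz":0.229,"tx":25,"ty":44,"tz":-2,"gripper":0},{"wx":0.0165,"wy":-0.055,"wz":0.229,"tx":28,"ty":49,"tz":0,"gripper":0},{"wx":0.0165,"wy":-0.055,"wz":0.229,"tx":28,"ty":49,"tz":0,"gripper":0}]'
python3 rem.py
python3 - <<'E'
from h import *
a=cam("scene");crop(a,300,90,150,150,4,"pics/a7.png")
b=cam("side");crop(b,220,80,150,150,4,"pics/b7.png")
E
```

```text
time: 13.35
tcp_pos: [0.6052, 0.1474, 0.1761]
ee_rot: [-0.505, 0.845, 0.089, 0.15]
ft_force: [0.2, -0.4, -2.3]
opening: 0.0451
0.09 [-27.4 -50.5 -21.3] [ 0.0003  0.0015 -0.0014]
0.03 [-0.6 -0.9 -0.7] [ 0.0003  0.0015 -0.0014]
0 [12.8 23.9  9.6] [ 0.0003  0.0015 -0.0014]
13.35 [0.63870219 0.20967592 0.19995609] [-0.02  -0.    -0.029  0.003 -0.007 -0.012] 0.04512932510135185
```

View pics/a7.png

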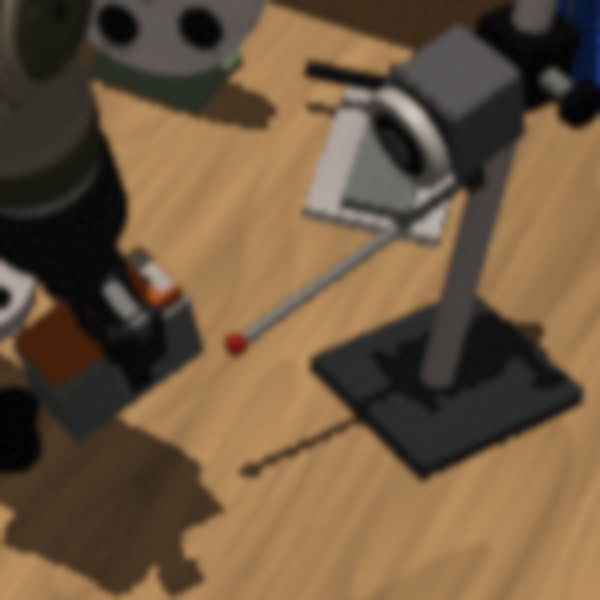

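View pics/b7.png

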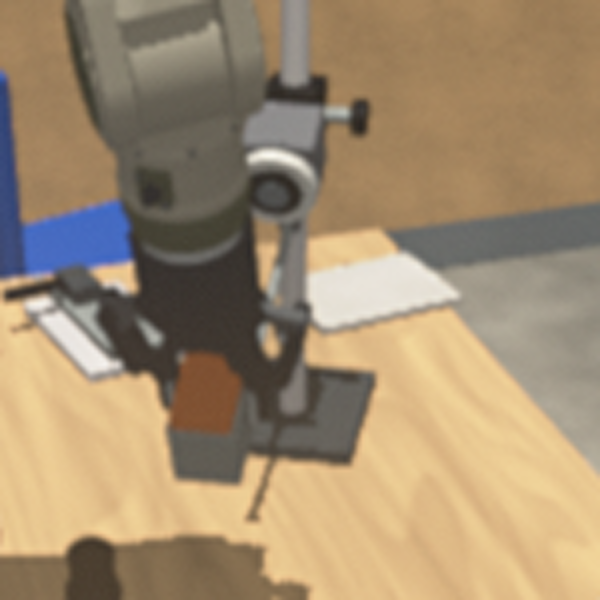

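```bash
python3 -m handwheel '[{"wx":0,"wy":0.0015,"wz":-0.001,"tx":4,"ty":8,"tz":3,"gripper":0},{"wx":0,"wy":0.0015,"wz":-0.001,"tx":9,"ty":16,"tz":6.5,"gripper":0},{"wx":0,"wy":0.0015,"wz":-0.001,"tx":12,"ty":22,"tz":9,"gripper":0},{"wx":0,"wy":0.0015,"wz":-0.001,"tx":12.8,"ty":23.9,"tz":9.6,"gripper":0},{"wx":0,"wy":0.0015,"wz":-0.001,"tx":12.8,"ty":23.9,"tz":9.6,"gripper":0},{"wx":0,"wy":0.0015,"wz":-0.001,"tx":12.8,"ty":23.9,"tz":9.6,"gripper":0}]'
python3 rem.py
python3 - <<'E'
from h import *
a=cam("scene");crop(a,310,100,120,120,5,"pics/a8.png")
b=cam("side");crop(b,220,80,150,150,4,"pics/b8.png")
w=cam("wrist");cv2.imwrite("pics/w8.png",w["pixels"][:,:,::-1])
E
python3 rem.py
```

```text
time: 14.05
tcp_pos: [0.6169, 0.1703, 0.1844]
ee_rot: [-0.504, 0.846, 0.09, 0.148]
ft_force: [-1.2, -0.6, -3.3]
opening: 0.0455
0.09 [-39.  -73.4 -29.6] [ 0.0007 -0.0026  0.0007]
0.03 [-12.2 -23.8  -9. ] [ 0.0007 -0.0026  0.0007]
0 [1.2 1.  1.2] [ 0.0007 -0.0026  0.0007]
14.05 [0.63870219 0.20967592 0.19995609] [-0.007 -0.001 -0.007  0.     0.001  0.   ] 0.04547438519523234
0.09 [-39.  -73.1 -29.6] [ 0.0006 -0.0026  0.0011]
0.03 [-12.2 -23.5  -9.1] [ 0.0006 -0.0026  0.0011]
0 [1.1 1.3 1.2] [ 0.0006 -0.0026  0.0011]
14.2 [0.63870219 0.20967592 0.19995609] [-0.003  0.     0.    -0.001  0.001 -0.001] 0.04515687316473705
```

View pics/a8.png

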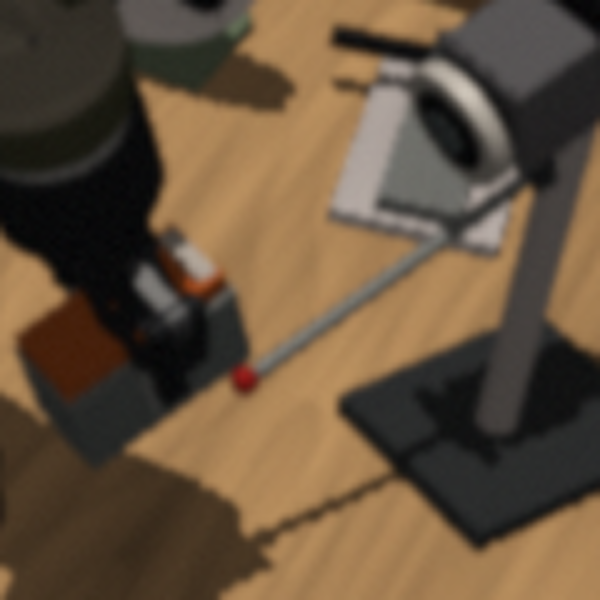

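View pics/b8.png

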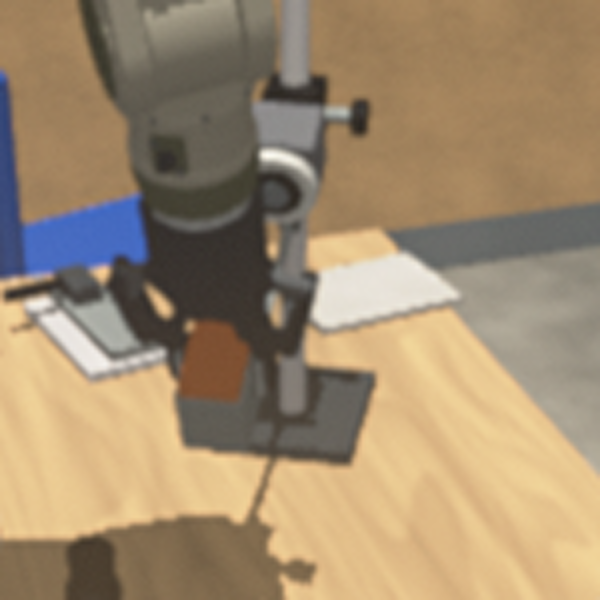

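View pics/w8.png

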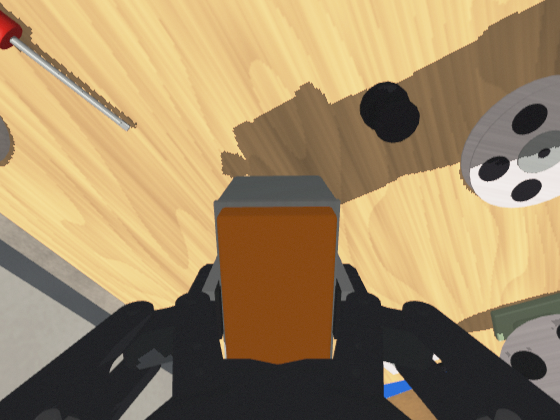

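```bash
python3 - <<'E'
from h import *
from tgt import *
from station import bot
s=bot.get_state();Rt=R.from_quat(s["ee_rot"])*R.from_quat([0,1,0,0]).inv()
c=np.array(s["tcp_pos"])+Rt.apply([-.0007,0,.0045])
P={"lab":(.0465,0,-.006),"lidrL":(-.0445,-.02,.032),"lidrR":(-.0445,.02,.032),"bodyrL":(-.046,-.023,.02),"bodyrR":(-.046,.023,.02),"rbot":(-.046,-.023,-.032),"rbotR":(-.046,.023,-.032),"fbot":(.046,-.023,-.032),"ftop":(.046,-.023,.02),"lidfR":(.0445,-.02,.032)}
W={k:c+Rt.apply(v) for k,v in P.items()};print(W["lab"])
a=cam("scene");w=cam("wrist");b=cam("side")
def ov(cm,x0,y0,ww,h,sc,nm):
    im=cv2.resize(cm["pixels"][y0:y0+h,x0:x0+ww,::-1],None,fx=sc,fy=sc,interpolation=cv2.INTER_CUBIC)
    for k,p in W.items():
        u,v=proj(cm,p);print(nm,k,round(u,1),round(v,1))
        cv2.circle(im,(int((u-x0+.5)*sc),int((v-y0+.5)*sc)),3,(0,255,0),-1)
    cv2.imwrite(f"pics/{nm}.png",im)
ov(a,310,130,60,70,8,"a9");ov(w,180,150,200,220,2.5,"w9");ov(b,250,150,50,60,8,"b9")
print(s["time"])
E
```

```text
[0.6376398  0.20839674 0.19866441]
a9 lab 353.0 158.6
a9 lidrL 321.8 177.5
a9 lidrR 311.8 166.6
a9 bodyrL 323.2 181.8
a9 bodyrR 311.9 169.3
a9 rbot 328.2 194.3
a9 rbotR 317.2 182.0
a9 fbot 360.7 171.2
a9 ftop 356.8 157.9
a9 lidfR 354.6 154.3
w9 lab 276.3 352.3
w9 lidrL 214.1 209.3
w9 lidrR 337.0 209.3
w9 bodyrL 212.1 195.6
w9 bodyrR 339.4 195.6
w9 rbot 232.3 170.8
w9 rbotR 320.2 170.8
w9 fbot 238.9 320.2
w9 ftop 225.0 394.0
w9 lidfR 227.3 416.5
b9 lab 279.1 161.2
b9 lidrL 278.7 177.7
b9 lidrR 263.4 176.3
b9 bodyrL 280.1 181.3
b9 bodyrR 262.7 179.7
b9 rbot 281.6 193.9
b9 rbotR 264.9 192.2
b9 fbot 287.9 168.4
b9 ftop 286.6 155.4
b9 lidfR 285.1 152.6
14.2
```

View pics/a9.png

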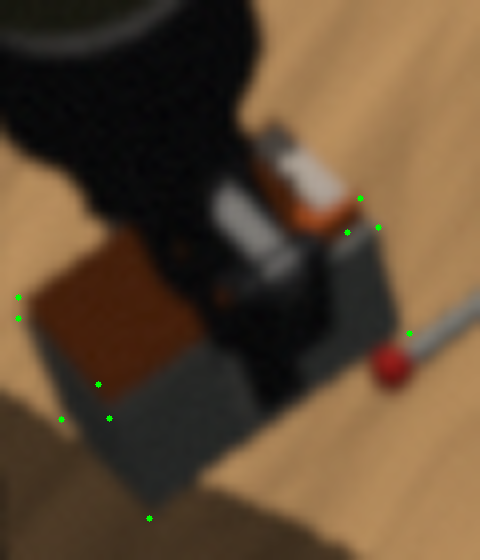

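View pics/w9.png

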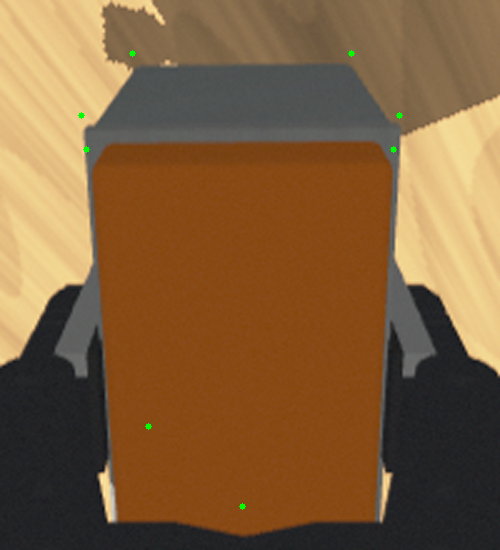

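View pics/b9.png

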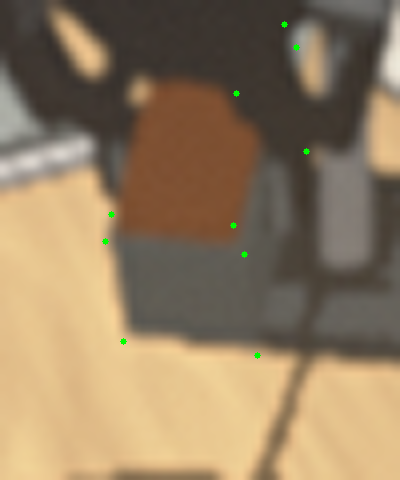

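```bash
python3 - <<'E'
from station import bot,finish_job
s=bot.get_state();print(s["time"],s["tcp_pos"],s["ft_force"],s["opening"])
print(finish_job())
E
```

```text
14.35 [0.61701163 0.17010714 0.18456133] [ 0.65351959  0.40823425 -2.79354768] 0.04531624985483536
the job is handed in; nothing more can be done
None
```

The job is handed in at 14.35 s. I pressed the orange lid down while the tin stood in its tray. I then gripped the tin across its 46 mm, lifted it out and held it in front of the lens, leaning back 0.35 rad.

**Lid:** the fingertips stopped moving at the height of a home lid, about 72 mm above the table. The force then rose from 6 N to 28 N. The side picture showed only the same thin rim as on the blue tin.

**Aim:** I placed the focus point from the red ball, which all three cameras agreed on to within 1 mm. The camera's heading came out at about 1.076 rad from the lens, plate and column. The arm ended about 2 mm from the target I first calculated and within 0.003 rad of it in angle.

**Final position:** the wrist view showed the tin sitting about 2 mm further forward in the jaws than I had assumed. That cancels most of that error, leaving an estimated 1 mm.

**At hand-in:** the arm was still, the opening was 45 mm and the wrist force was about 3 N, which is the tin's weight. I saw no contact with anything else.

**Checks that disagreed or were missing:**
- **Height:** the scene and side views put the tin about 2 mm higher than calculated, while the wrist view put it about 2.5 mm lower. Both are near the 2 mm calibration limit, so I did not correct for either.
- **Label:** I never saw its face in the final pose. Its position comes from the tin's outline and the tool pose.
- **Other items:** I did not measure them again afterwards.

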